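# Unclip the power module from the test rail and stack it

## Task

Take the power module by its black grip bar and pull it squarely off the sloped test rail, against the two sprung roller catches at its ends. Then level it and lower it (do not drop it) onto the pile of matching modules, its two chamfered corners over theirs, so that its skirt goes fully home over the raised top of the pile, and let go. Do not shove the pile along the bench, and leave the plain square-cornered supply unit, the meter and the screwdriver where they are.

Things in the scene. Friction and masses are not known exactly. Their poses are not given: they have to be found in the camera images.
- module_grip (a point): Centre of the black grip bar on the light grey power module, the loose part to move (0.2 to 0.4 kg). Bar: 20 mm along x, 96 mm along y, 30 mm high, standing on the middle of the module's flat top (this point is 15 mm above that top). Module axes: z out of its top, y along its length towards the short end with two chamfered corners, x across. At the start x points up the rail stand's slope
- module_base (a point): Centre of the module's underside, 49 mm below module_grip, axes alike. Body 76 (x) x 116 (y) mm, its top 34 mm above the underside. Below it an open skirt 10 mm deep, walls flaring outward: inside 62 x 102 mm at the ceiling, about 68 x 108 mm at the mouth, chamfers alike, short ends open in the middle for the rail. A flange sticks out 4 mm at each short end, 10 to 14 mm above the underside
- module_end (a point): Middle of the module's chamfered short end (chamfers of 16 mm legs) in the plane of its underside, 58 mm along +y from module_base
- rail_mid (a point): Middle of the top of the aluminium rail, 35 mm wide, 10 mm above the sloped panel of the fixed dark grey test stand; the module sits on it. Axes of the stand: z vertical, y along the rail, x level, away from the robot. The panel (130 mm up the slope, 215 mm along the rail) is 30 degrees from level, rising towards +x: its outward normal leans 30 degrees from vertical towards -x
- catch_left (a joint): Sprung roller catch at the module's +y end, m: 0 as clipped, grows as it is pushed out along the rail (to 0.006). A 10 mm steel roller over the module's end flange, in a black housing 80 to 100 mm from the rail's middle, 28 mm above the panel. Pulling the module squarely off the panel with about 10 to 18 N pushes both rollers 2.5 mm aside; free after about 12 mm of travel
- catch_right (a joint): The same catch at the module's -y end
- pile_top (a point): On the pile of two light grey modules of the same outline (one loose body, 0.95 kg, on the bench): centre of the shoulder, 68 mm above the bench. Axes: z up, y towards the end with the chamfered corners, x across. On the shoulder stands a raised top 60 x 100 x 10 mm with like chamfers, to fit in the skirt with 1.6 mm to spare each side. Home: module_base on this point, all axes the same
- pile_end (a point): Middle of the pile's chamfered short end at the height of the shoulder, 58 mm along +y from pile_top
- supply: Bystander: light grey supply unit with square corners and a flat black-topped lid, 64 x 100 mm, 72 mm high; origin at the centre of its underside. It stands on the other side of the stand from the pile
- meter: Bystander: black hand-held meter lying on the bench, 150 mm (its x) x 76 mm x 43 mm high; origin at the centre of its underside
- driver: Bystander: screwdriver lying on the bench along its x, about 160 mm long
There are look-alikes about, which are no part of the job. What is shaped like the part that bears module_grip but turquoise is not meant.

How it is judged:
On the way, in this order (a step that is already met when the one before it is completed fails the run):
1. the module is off the rail, clear of the catches and held in the fingers (distance between module_base and rail_mid above 0.045 m and contact force between the fingers and module above 1 N), for 0.1 s.
2. the module has been lowered to within 8 mm of home on the pile, still held in the fingers (not dropped) (z of module_base in the frame of pile_top below 0.008 m and horizontal distance between module_base and pile_top below 0.01 m and contact force between the fingers and module above 1 N), for 0.05 s.
At the end, for the whole second after the job is handed in: The power module lies level and at rest on the upright pile on the bench, released, chamfered end over chamfered end: its underside within 2.5 mm in height and 4 mm sideways of the pile's shoulder, and its chamfered end within 6 mm of the pile's (horizontal distance between module_base and pile_top below 0.004 m and horizontal distance between module_end and pile_end below 0.006 m and z of module_base in the frame of pile_top between -0.0025 and 0.0025 m and angle between each of module_base, pile_top's own z axis and vertical below 0.05 rad and height (world z) of pile_top below 0.072 m and linear speed of module below 0.02 m/s); the robot touches nothing.
It fails at once if the pile was shoved more than 25 mm (distance of pile_top from where it was at the start of the episode above 0.025 m).
It fails at once if the supply unit was moved more than 20 mm (distance of supply from where it was at the start of the episode above 0.02 m).
It fails at once if the meter was moved more than 20 mm (distance of meter from where it was at the start of the episode above 0.02 m).
It fails at once if the screwdriver was moved more than 20 mm (distance of driver from where it was at the start of the episode above 0.02 m).
It also fails if it takes over 40 s, if anything falls off the work surface, if the arm or the gripper's body presses on something with over 40 N, if the wrist force passes 120 N, or if a joint passes its speed limit or range.

## Robot

A 6-joint arm with a two-finger parallel gripper is mounted at the origin on the work surface. World frame = base frame: x ahead of the robot, y to its left, z up, the work surface at z = 0. Lengths are in m, angles in rad, forces in N, time in s.
With the tool pointing down it reaches from about 0.35 to 0.775 m from the base axis. Payload 5.5 kg.
Tool frame: the origin (TCP) lies at the very end of the fingers, on their centre line; the grasp point (between the pads) lies 19 mm behind it (robot.grip_point_offset is the z of the grasp point in the tool frame, in m); z points along the fingers, y is the line along which they close (so a half turn about z gives the same grasp; the last joint's range is limited). The gripper opens to 85 mm and grips with 20 to 120 N. Pads are 22 mm wide; open, the fingers measure 114 mm over their backs; the gripper's body (76 mm by 85 mm) begins 54 mm behind the grasp point. The pads swing forward as they close: fully open they stand 13 mm farther back than shut.
Start: joints at [-1.298, 0.313, 0.046, 1.304, 0, 1.431], TCP at [0.231, -0.527, 0.231] pointing down, gripper open.
Joint ranges: [-2.76, 2.76], [-0.86, 1.69], [-1.03, 1.26], [-2.2, 2.34], [-1.47, 1.5], [-3.14, 3.14]. Speed limits (rad/s): [2.57, 2.57, 3.14, 3.14, 3.14, 3.14].

## Interface

Orientations are given as a rotation vector (axis times angle).
In Python, from plant import robot gives the robot as it stands.
- The arm moves only by the shell command python3 -m creep 'ROWS'. ROWS is JSON, a list of rows, each an object of numbers: "x", "y", "z": the shift along the tool's x, y, z in m; "rx", "ry", "rz": the turn, a rotation vector about the tool's x, y, z in rad; "hand": the gripper command: -1 is shut, 1 is fully open, values between are in proportion. In form: [{"x": .., "y": .., "z": .., "rx": .., "ry": .., "rz": .., "hand": ..}, ...]. A call has 1 to 12 rows; each row shifts and turns the commanded pose from where the row before left it, along the tool's axes as they then stand; what a row does not reach is not made up. A row lasts 1/8 s, in which the tool goes at most 62.5 mm and 10.7 degrees, less where a joint would pass 70% of its speed; a pose out of reach is approached as far as the arm can. A call with a gripper value outside its range is refused whole. The fingers move at their own pace and stop on an object; the grip force is fixed at half the most. Time passes only in rows, so rows that do not move let the fingers close. It gives the time, the measured TCP pose, the force, the opening and the grip force at its end, in the units of the state.
- robot.state(): the state, without advancing time (a new reading comes with each control period).
- robot.get_image(name): name is "side" or "top"; returns a dict with "img" (384x512x3 uint8, blue, green, red), "fx", "fy", "cx", "cy" (pixels), "dist_coeffs" ([k1, k2, p1, p2, k3] as OpenCV has them; the pictures are not rectified), "world_from_camera" (4x4, takes a point from camera to world coordinates). Camera axes: x right, y down, z forward; pixel columns grow to the right and rows downward; lengths in m; the calibration is good to about 2 mm. A picture is of the moment at which its call begins. There is no depth.
- robot.close_job(): hands the job in; it is judged then, once.
The state is a dict: "time": time; "joint_positions": joint angles; "qvel": joint speeds; "joint_efforts": joint torques, N m; "ee_pos": TCP position; "tool_rot": TCP orientation; "ft_force": force on the tool from outside, world axes, zero at the start; "wrist_torque": the same for the moment, N m; "finger_gap": finger opening in m; "grasp_force": force on a finger pad.
Only numpy, scipy, OpenCV 4.12 (cv2) and the standard library are available. Lean on these libraries where they do the work, as an engineer would, in place of code of your own. Each camera call takes 0.05 s, during which the arm holds its last target. There are 200 camera calls.

## Working session

There is one attempt and no reset: what is moved stays moved. The work goes in short steps, Python scripts to look and compute and a shell command to move; the robot and the scene stay as the last step left them, time stands still between calls to the robot, and variables do not carry over. Pictures are saved under pics/ and viewed, at most 10 in all, crops included, and the job is handed in when it is done.

```bash
ls; mkdir -p pics
python3 - <<'E'
from plant import robot
import cv2, numpy as np
np.set_printoptions(precision=4,suppress=True)
for n in("side","top"):
    d=robot.get_image(n); cv2.imwrite(f"pics/{n}0.png",d["img"])
    print(n,d["fx"],d["fy"],d["cx"],d["cy"],d["dist_coeffs"]); print(d["world_from_camera"])
print(robot.state())
E
```

```text
pics
side 467.17596125244 467.17596125244 254.536341011008 187.84275789599647 [-0.0145  0.      0.      0.      0.    ]
[[-0.8171 -0.3592  0.4508 -0.0194]
 [-0.5762  0.4878 -0.6558  0.8576]
 [ 0.0156 -0.7956 -0.6056  0.8645]
 [ 0.      0.      0.      1.    ]]
top 362.73313341119007 362.73313341119007 254.67718214047395 188.08010679993876 [-0.0752  0.      0.      0.      0.    ]
[[ 0.0203 -0.9922  0.1232  0.4254]
 [-0.9994 -0.0237 -0.0258  0.0345]
 [ 0.0285 -0.1226 -0.992   0.9814]
 [ 0.      0.      0.      1.    ]]
{'time': 0.1, 'joint_positions': array([-1.2976,  0.3139,  0.0451,  1.3036, -0.    ,  1.4312]), 'qvel': array([-0.002 , -0.0019,  0.0019, -0.0006,  0.0004, -0.0004]), 'joint_efforts': array([  0.0025, -48.1724,  29.9245,   0.0127,  -0.0001,   0.    ]), 'ee_pos': array([ 0.2305, -0.5263,  0.2305]), 'tool_rot': array([-3.0733, -0.6435,  0.0002]), 'ft_force': array([-0.5229,  0.1614, -0.3751]), 'wrist_torque': array([ 0.0496, -0.008 ,  0.0535]), 'grasp_force': 0.0, 'finger_gap': 0.08510455747349087}
```

View pics/top0.png

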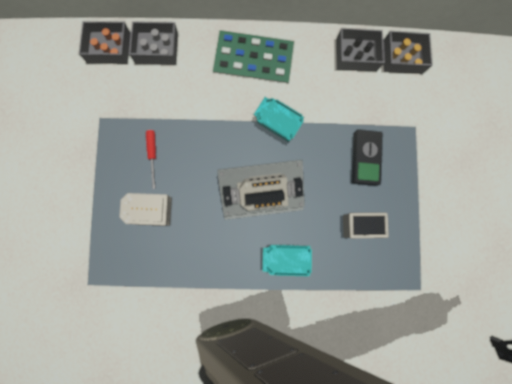

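View pics/side0.png

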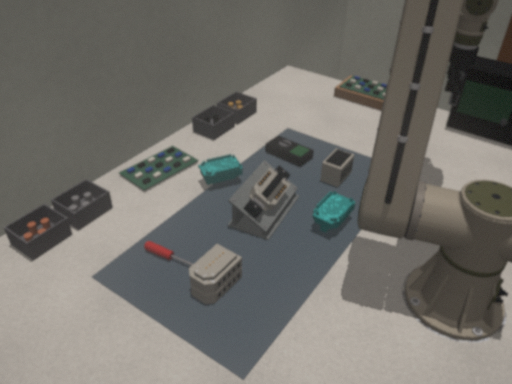

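The top view has the pile at about (145,209), the stand with the module at (263,192), the supply unit at (368,225), the meter at (367,158) and the driver at (152,158). The turquoise look-alikes are at (279,118) and (288,260). I'll enlarge the stand and the pile.

Run:
```python
import cv2, numpy as np
t=cv2.imread("pics/top0.png"); s=cv2.imread("pics/side0.png")
def c(i,x,y,w,h): return cv2.resize(i[y:y+h,x:x+w],(400,300),interpolation=cv2.INTER_CUBIC)
g=np.vstack([np.hstack([c(t,212,155,100,75),c(t,105,180,80,60)]),np.hstack([c(s,220,155,100,75),c(s,175,238,80,60)])])
cv2.imwrite("pics/crop0.png",g)
```

```text
(no output)
```

View pics/crop0.png

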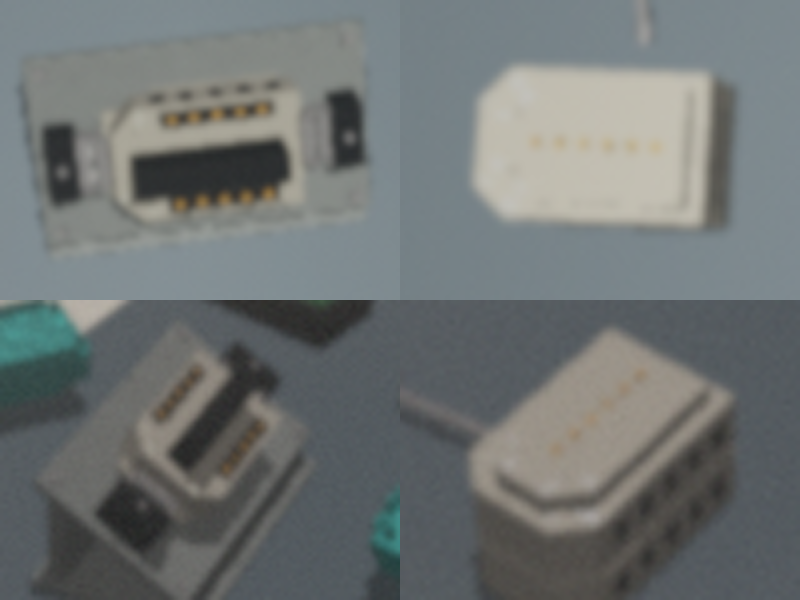

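The left column shows the module on the stand, with its chamfers and the left housing towards +y. The bar spans about (133..290, 140..200) in the top crop. The right column shows the pile, also with its chamfers at the +y (left) end. Next I'll mask these and cast rays.

```bash
cat > h.py <<'E'
import cv2, numpy as np
from plant import robot
np.set_printoptions(precision=4,suppress=True)
def grab(n):
    d=robot.get_image(n); return d["img"],d
def K(d): return np.array([[d["fx"],0,d["cx"]],[0,d["fy"],d["cy"]],[0,0,1]])
def ray(d,uv):
    uv=np.float64(uv).reshape(-1,1,2); n=cv2.undistortPoints(uv,K(d),d["dist_coeffs"])[:,0]
    T=d["world_from_camera"]; return T[:3,3], np.c_[n,np.ones(len(n))]@T[:3,:3].T
def onz(d,uv,z):
    o,r=ray(d,uv); return o+r*((z-o[2])/r[:,2])[:,None]
def proj(d,P):
    T=np.linalg.inv(d["world_from_camera"]); return cv2.projectPoints(np.float64(P).reshape(-1,3),cv2.Rodrigues(T[:3,:3])[0],T[:3,3],K(d),d["dist_coeffs"])[0][:,0]
def tri(d1,u1,d2,u2):
    o1,r1=ray(d1,u1);o2,r2=ray(d2,u2);A=np.c_[r1[0],-r2[0]];s=np.linalg.lstsq(A,o2-o1,rcond=None)[0]
    p=o1+s[0]*r1[0];q=o2+s[1]*r2[0];return (p+q)/2,np.linalg.norm(p-q)
def up(im,x,y,w,h,k=8): return cv2.resize(im[y:y+h,x:x+w],None,fx=k,fy=k,interpolation=cv2.INTER_CUBIC)
def full(p,x,y,k=8): return (np.float64(p).reshape(-1,2)+.5)/k-.5+[x,y]
def blob(m): 
    c=max(cv2.findContours(m.astype(np.uint8),cv2.RETR_EXTERNAL,cv2.CHAIN_APPROX_NONE)[0],key=cv2.contourArea); return c
E
python3 - <<'E'
from h import *
t,dt=grab("top"); s,ds=grab("side")
# pile, top view
g=up(t,105,180,80,60); hsv=cv2.cvtColor(g,cv2.COLOR_BGR2GRAY); r=g[...,2].astype(int)
for th in(165,180,195):
    c=blob((r>th)); 
    P=onz(dt,full(c,105,180),.068)[:,:2]; R=cv2.minAreaRect(np.float32(P*1000)); print("pile",th,R, P.mean(0))
    a=cv2.approxPolyDP(c,14,True); print(full(a,105,180).round(1).tolist())
# bar top view
g=up(t,212,155,100,75).max(2)
for th in(50,65,80):
    m=(g<th).astype(np.uint8); n,l,st,ce=cv2.connectedComponentsWithStats(m)
    for i in range(1,n):
        if st[i,4]>800:
            c=blob(l==i); M=cv2.moments(c); rc=cv2.minAreaRect(c)
            print("top",th,st[i,4]/64,full([M['m10']/M['m00'],M['m01']/M['m00']],212,155),full(rc[0],212,155),np.array(rc[1])/8,rc[2])
            if i and st[i,4]/64>200: print(full(cv2.approxPolyDP(c,8,True),212,155).round(1).tolist())
g=up(s,220,155,100,75).max(2)
for th in(40,50,60):
    m=(g<th).astype(np.uint8); n,l,st,ce=cv2.connectedComponentsWithStats(m)
    for i in range(1,n):
        if st[i,4]>3000:
            c=blob(l==i); print("side",th,st[i,4]/64,full(ce[i],220,155),full(cv2.approxPolyDP(c,8,True),220,155).round(1).tolist())
E
```

```text
pile 165 ((480.3594665527344, 291.4134521484375), (115.79896545410156, 75.96247100830078), 89.4527359008789) [0.4802 0.2876]
[[121.2, 198.9], [119.6, 215.9], [125.3, 222.7], [164.3, 223.4], [165.4, 194.6], [128.3, 193.1]]
pile 180 ((480.217041015625, 291.218505859375), (112.68897247314453, 72.61829376220703), 89.50575256347656) [0.4801 0.2875]
[[121.8, 199.3], [120.2, 215.9], [125.2, 221.8], [163.8, 223.1], [165.1, 195.2], [128.3, 193.8]]
pile 195 ((466.54559326171875, 251.84800720214844), (16.004531860351562, 3.466534376144409), 2.8664801120758057) [0.4664 0.2518]
[[158.7, 211.2], [157.8, 217.6]]
top 50 29.9375 [[297.9433 182.3025]] [[298.0145 182.486 ]] [7.7256 4.8075] 79.69515228271484
top 50 295.609375 [[264.7283 196.9065]] [[264.387  197.7838]] [10.3645 35.9697] 82.91152954101562
[[281.8, 192.3], [280.6, 190.8], [246.3, 195.1], [246.6, 200.2], [248.8, 202.4], [254.1, 201.8], [253.4, 199.6], [256.1, 202.7], [264.1, 200.4], [264.9, 202.9], [271.4, 198.7], [272.1, 200.8], [274.6, 201.1], [281.9, 197.8]]
top 65 90.328125 [[298.0196 186.2407]] [[298.2858 186.7055]] [17.5358  6.8304] 
[... 1740 characters left out ...]
]] [[250.2, 201.1], [245.3, 206.4], [245.1, 208.8], [255.3, 217.2], [260.9, 209.7], [258.7, 206.8], [254.1, 208.2], [252.8, 206.3], [253.4, 203.1]]
side 60 231.375 [[295.6683 158.7325]] [[274.4, 154.6], [298.7, 165.9], [310.6, 158.6], [311.9, 155.2], [303.9, 154.6], [299.3, 156.8], [294.4, 154.6]]
side 60 203.96875 [[275.3173 181.6002]] [[279.3, 166.6], [276.8, 168.3], [277.8, 174.4], [262.9, 192.6], [266.2, 196.7], [282.2, 176.9], [286.8, 177.2], [288.4, 175.3], [285.4, 171.4], [282.3, 171.8], [281.7, 168.4]]
side 60 169.40625 [[252.9816 209.3009]] [[250.2, 200.2], [244.3, 208.4], [255.8, 217.8], [261.6, 211.6], [261.7, 209.4], [257.6, 205.4], [254.7, 207.6], [253.7, 205.6], [254.8, 202.8]]
```

View zoom.

Run:
```python
from h import *
t=cv2.imread("pics/top0.png");s=cv2.imread("pics/side0.png")
def c(i,x,y,w,h):
    g=up(i,x,y,w,h,8); return np.clip(g.astype(float)*1.4,0,255).astype(np.uint8)
g=np.hstack([c(t,238,170,50,70),c(s,242,155,50,70)])
for k in range(0,800,80): cv2.putText(g,str((238 if k<400 else 242-50)+k//8),(k,10),0,.35,(0,255,255)); cv2.line(g,(k,0),(k,4),(0,255,255))
for k in range(0,560,80): cv2.putText(g,f"{170+k//8}/{155+k//8}",(0,k+12),0,.35,(0,255,0))
cv2.imwrite("pics/z1.png",g)
```

```text
(no output)
```

View pics/z1.png

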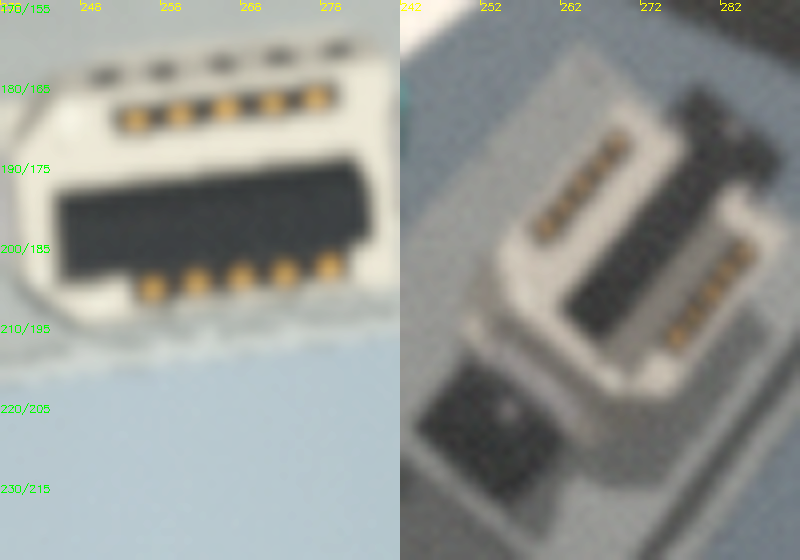

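The zoom shows the bar's top-view silhouette corners at about (282,189.6), (245.1,194.4), (284.5,200) and (245.8,205). Two rows of 5 gold contacts on the module top show up clearly in both views, so I'll triangulate those.

Run:
```python
from h import *
t,dt=grab("top"); s,ds=grab("side")
def dots(im,x,y,w,h):
    g=up(im,x,y,w,h,8).astype(float); sc=(g[...,2]-g[...,0]); out=[]
    for th in (110,100,90,80,70,60,50,45,40,35,30):
        m=(sc>th).astype(np.uint8)
        n,l,st,ce=cv2.connectedComponentsWithStats(m); o=[full(ce[i],x,y)[0] for i in range(1,n) if st[i,4]>60]
        if len(o)==10: print("th",th); return np.array(o)
        out.append((th,len(o)))
    print(out)
a=dots(t,240,175,50,36); b=dots(s,255,165,35,37)
if a is None or b is None: raise SystemExit
def rows(a,k):  # split to 2 rows by coordinate, order by +y end first
    return a
# top: upper row (+x) smaller v after deskew; order by u ; side: +x row left
ta=a[np.argsort(a[:,1]+.13*a[:,0])]; ta=[r[np.argsort(r[:,0])] for r in(ta[:5],ta[5:])]
q=b[:,0]+b[:,1]*.9; sb=b[np.argsort(q)]; sb=[r[np.argsort(-r[:,1])] for r in(sb[:5],sb[5:])]
W=[]
for i in(0,1):
    for p,qq in zip(ta[i],sb[i]):
        X,e=tri(dt,p,ds,qq); W.append(X); print(X,round(e*1000,2))
W=np.array(W)
ux=W[:5].mean(0)-W[5:].mean(0); uy=(W[[0,1,5,6]].mean(0)-W[[3,4,8,9]].mean(0))
print("centre",W.mean(0),"rowgap",np.linalg.norm(ux),"tilt",np.degrees(np.arctan2(ux[2],np.hypot(*ux[:2]))),"yaw y",np.degrees(np.arctan2(-uy[0],uy[1])),"yaw x",np.degrees(np.arctan2(ux[1],ux[0])),uy/np.linalg.norm(uy))
for n,p,qq in(("+x+y",(217.4,169.4),(229.5,200)),("+x-y",(300.7,159.4),(266.2,160.5)),("-x-y",(304.4,206.9),(298,195))): print(n,*tri(dt,p,ds,qq))
```

```text
th 50
[(110, 0), (100, 0), (90, 0), (80, 0), (70, 0), (60, 0), (50, 0), (45, 0), (40, 0), (35, 1), (30, 4)]
```

Run:
```python
from h import *
t,dt=grab("top"); s,ds=grab("side")
T=np.array([(135,120),(317,97),(152,288),(331,266)],float); S=np.array([(543,230),(621,145),(677,337),(746,251)],float)
T=full(T,238,170); S=full(S-[400,0],242,155)
W=[]
for p,q in zip(T,S):
    X,e=tri(dt,p,ds,q); W.append(X); print(X,round(e*1000,2))
W=np.array(W); ux=W[:2].mean(0)-W[2:].mean(0); uy=W[[0,2]].mean(0)-W[[1,3]].mean(0)
print("c",W.mean(0),"gap",np.linalg.norm(ux),"len",np.linalg.norm(uy),"tilt",np.degrees(np.arctan2(ux[2],np.hypot(*ux[:2]))),"yaw y",np.degrees(np.arctan2(-uy[0],uy[1])),"yaw x",np.degrees(np.arctan2(ux[1],ux[0])))
Pc=[]
for n,p,q in(("+x+y",(217.4,169.4),(229.5,200)),("+x-y",(300.7,159.4),(266.2,160.5)),("-x-y",(304.4,206.9),(298,195))):
    X,e=tri(dt,p,ds,q); Pc.append(X); print(n,X,e)
print(np.linalg.norm(Pc[0]-Pc[1]),np.linalg.norm(Pc[1]-Pc[2]),(Pc[0]+Pc[2])/2)
# bar model check
c=W.mean(0)
yaw=np.radians(7); z=np.radians(30)
ex=np.array([np.cos(yaw)*np.cos(z),np.sin(yaw)*np.cos(z),np.sin(z)]); ey=np.array([-np.sin(yaw),np.cos(yaw),0]); ez=np.cross(ex,ey)
for dy in(0,.005,.01):
    g=c+.015*ez+dy*ey
    print(dy,g); B=lambda x,y,zz: g+x*ex+y*ey+zz*ez
    P=[B(.01,-.048,-.015),B(.01,.048,-.015),B(-.01,-.048,.015),B(-.01,.048,.015)]
    print("top",proj(dt,P).round(1).tolist(),"obs 282,189.6 245.1,194.4 284.5,200 245.75,205")
    P=[B(.01,.048,.015),B(-.01,.048,.015),B(.01,.048,-.015),B(-.01,.048,-.015),B(.01,-.048,.015),B(-.01,-.048,.015)]
    print("side zoom",((proj(ds,P)-[242,155])*8+[400,0]).round().tolist())
# edges of the pile
for e in([(128.3,193.1),(165.4,194.6)],[(125.3,222.7),(164.3,223.4)],[(165.4,194.6),(164.3,223.4)]):
    p=onz(dt,e,.068); d=p[0]-p[1]; print("pile edge",np.degrees(np.arctan2(-d[0],d[1])),p[:,:2].tolist())
```

```text
[0.5437 0.0132 0.1077] 2.66
[ 0.5509 -0.0428  0.1083] 0.03
[0.494  0.0057 0.0802] 0.92
[ 0.502  -0.0503  0.0791] 0.36
c [ 0.5226 -0.0186  0.0938] gap 0.05734435162636695 len 0.05647169813772833 tilt 29.575520516529174 yaw y 7.708185685886728 yaw x 8.678750443277442
+x+y [0.5793 0.1042 0.0924] 0.0024009046896897564
+x-y [ 0.6069 -0.1042  0.0944] 0.008288315216324558
-x-y [ 0.4989 -0.1277 -0.0006] 4.338503976882031e-05
0.21027520257226243 0.14574088785863498 [ 0.5391 -0.0117  0.0459]
0 [ 0.5152 -0.0195  0.1068]
top [[285.8, 188.0], [247.0, 191.8], [288.1, 200.4], [248.4, 204.4]] obs 282,189.6 245.1,194.4 284.5,200 245.75,205
side zoom [[601.0, 243.0], [647.0, 283.0], [559.0, 292.0], [604.0, 331.0], [727.0, 99.0], [770.0, 136.0]]
0.005 [ 0.5146 -0.0145  0.1068]
top [[283.8, 188.2], [245.0, 192.0], [286.0, 200.6], [246.3, 204.6]] obs 282,189.6 245.1,194.4 284.5,200 245.75,205
side zoom [[594.0, 251.0], [640.0, 291.0], [552.0, 300.0], [597.0, 339.0], [720.0, 106.0], [764.0, 144.0]]
0.01 [ 0.514  -0.0095  0.1068]
top [[281.8, 188.4], [242.9, 192.2], [284.0, 200.9], [244.2, 204.8]] obs 282,189.6 245.1,194.4 284.5,200 245.75,205
side zoom [[587.0, 259.0], [634.0, 299.0], [545.0, 308.0], [590.0, 348.0], [714.0, 113.0], [758.0, 151.0]]
pile edge -0.9307638695886387 [[0.5184264842245864, 0.33050289568939134], [0.5168905913694279, 0.2359650218617096]]
pile edge 0.4472291647331249 [[0.4436128019812177, 0.33361227335844357], [0.44438078850319795, 0.2352253696333454]]
pile edge -89.415562041273 [[0.5168905913694279, 0.2359650218617096], [0.44438078850319795, 0.2352253696333454]]
```

```bash
cat >> h.py <<'E'
from scipy.spatial.transform import Rotation as Ro
def axes(yaw,tilt):
    y,z=np.radians([yaw,tilt]); ex=np.array([np.cos(y)*np.cos(z),np.sin(y)*np.cos(z),np.sin(z)]); ey=np.array([-np.sin(y),np.cos(y),0]); return ex,ey,np.cross(ex,ey)
def togo(pos,yaw,tilt):
    ex,ey,ez=axes(yaw,tilt); s=robot.state(); R=Ro.from_rotvec(s["tool_rot"]).as_matrix(); T=np.c_[ey,ex,-ez]
    w=Ro.from_matrix(R.T@T).as_rotvec(); d=np.array(pos)-s["ee_pos"]
    print("shift in tool now",R.T@d,"turn",w,np.degrees(np.linalg.norm(w)),"shift in target axes",T.T@d)
E
python3 - <<'E'
from h import *
t,dt=grab("top")
p=onz(dt,[(298.15,186.7),(226.8,195.5)],.09); d=p[1]-p[0]; print("housing yaw",np.degrees(np.arctan2(-d[0],d[1])),np.linalg.norm(d),p.mean(0))
ex,ey,ez=axes(8,30); g=np.array([.514,-.0145,.1055]); print(g+.08*ez); togo(g+.08*ez,8,30)
E
```

```text
housing yaw 8.414940975547056 0.17848406677466003 [ 0.5291 -0.0086  0.09  ]
[ 0.4744 -0.0201  0.1748]
shift in tool now [ 0.4265 -0.3663  0.0565] turn [-0.4474  0.3392 -1.2661] 79.35545454809933 shift in target axes [0.4678 0.2418 0.2048]
```

```bash
r='{"x":0.0427,"y":-0.0366,"z":0.004}'; python3 -m creep '[{"x":0.0427,"y":-0.0366,"z":0.004},{"x":0.0427,"y":-0.0366,"z":0.004},{"x":0.0427,"y":-0.0366,"z":0.004},{"x":0.0427,"y":-0.0366,"z":0.004},{"x":0.0427,"y":-0.0366,"z":0.004},{"x":0.0427,"y":-0.0366,"z":0.004},{"x":0.0427,"y":-0.0366,"z":0.004},{"x":0.0427,"y":-0.0366,"z":0.004},{"x":0.0427,"y":-0.0366,"z":0.004},{"x":0.0427,"y":-0.0366,"z":0.004}]'
python3 -m creep '[{"rx":-0.0447,"ry":0.0339,"rz":-0.1266,"hand":0.3},{"rx":-0.0447,"ry":0.0339,"rz":-0.1266},{"rx":-0.0447,"ry":0.0339,"rz":-0.1266},{"rx":-0.0447,"ry":0.0339,"rz":-0.1266},{"rx":-0.0447,"ry":0.0339,"rz":-0.1266},{"rx":-0.0447,"ry":0.0339,"rz":-0.1266},{"rx":-0.0447,"ry":0.0339,"rz":-0.1266},{"rx":-0.0447,"ry":0.0339,"rz":-0.1266},{"rx":-0.0447,"ry":0.0339,"rz":-0.1266},{"rx":-0.0447,"ry":0.0339,"rz":-0.1266},{"hand":0.3}]'
python3 - <<'E'
from h import *
ex,ey,ez=axes(8.2,30); g=np.array([.514,-.0125,.1055]); togo(g+.08*ez,8.2,30); s=robot.state(); print(s["time"],s["joint_positions"],s["finger_gap"],s["ft_force"])
t,dt=grab("top"); d,ds=grab("side")
P=proj(ds,s["ee_pos"])[0]; print(proj(dt,s["ee_pos"]),P)
g=np.hstack([up(t,228,150,80,100,5),up(d,230,120,80,100,5)]); cv2.imwrite("pics/pre.png",g)
E
```

```text
shift in tool now [ 0.4273 -0.368   0.0565] turn [-0.447   0.3402 -1.2695] 79.53831851003008 shift in target axes [0.4686 0.2435 0.2058]
0.45 [-1.2976  0.3133  0.046   1.3036 -0.      1.4312] 0.08546988814218277 [-0.048   0.4024  0.4273]
[[505.2504 327.7354]] [448.0782 101.1711]$[0]: bad value
$[0]: bad value
```

View pics/pre.png

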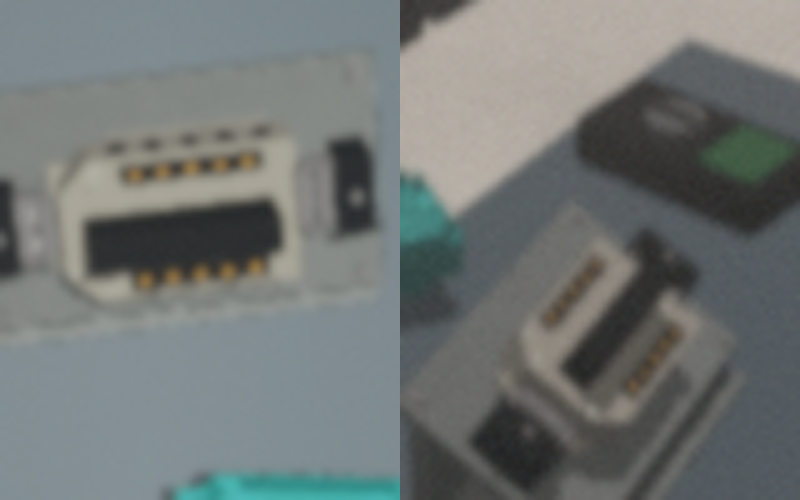

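Both moves were refused, so the arm hasn't moved and the picture shows the unchanged stand. Each row apparently needs every field.

```bash
python3 -m creep '[{"x":0.0427,"y":-0.0366,"z":0.004,"rx":0,"ry":0,"rz":0,"hand":1},{"x":0.0427,"y":-0.0366,"z":0.004,"rx":0,"ry":0,"rz":0,"hand":1},{"x":0.0427,"y":-0.0366,"z":0.004,"rx":0,"ry":0,"rz":0,"hand":1},{"x":0.0427,"y":-0.0366,"z":0.004,"rx":0,"ry":0,"rz":0,"hand":1},{"x":0.0427,"y":-0.0366,"z":0.004,"rx":0,"ry":0,"rz":0,"hand":1},{"x":0.0427,"y":-0.0366,"z":0.004,"rx":0,"ry":0,"rz":0,"hand":1},{"x":0.0427,"y":-0.0366,"z":0.004,"rx":0,"ry":0,"rz":0,"hand":1},{"x":0.0427,"y":-0.0366,"z":0.004,"rx":0,"ry":0,"rz":0,"hand":1},{"x":0.0427,"y":-0.0366,"z":0.004,"rx":0,"ry":0,"rz":0,"hand":1},{"x":0.0427,"y":-0.0366,"z":0.004,"rx":0,"ry":0,"rz":0,"hand":1}]'
python3 -m creep '[{"x":0,"y":0,"z":0,"rx":-0.0447,"ry":0.0339,"rz":-0.1266,"hand":0.3},{"x":0,"y":0,"z":0,"rx":-0.0447,"ry":0.0339,"rz":-0.1266,"hand":0.3},{"x":0,"y":0,"z":0,"rx":-0.0447,"ry":0.0339,"rz":-0.1266,"hand":0.3},{"x":0,"y":0,"z":0,"rx":-0.0447,"ry":0.0339,"rz":-0.1266,"hand":0.3},{"x":0,"y":0,"z":0,"rx":-0.0447,"ry":0.0339,"rz":-0.1266,"hand":0.3},{"x":0,"y":0,"z":0,"rx":-0.0447,"ry":0.0339,"rz":-0.1266,"hand":0.3},{"x":0,"y":0,"z":0,"rx":-0.0447,"ry":0.0339,"rz":-0.1266,"hand":0.3},{"x":0,"y":0,"z":0,"rx":-0.0447,"ry":0.0339,"rz":-0.1266,"hand":0.3},{"x":0,"y":0,"z":0,"rx":-0.0447,"ry":0.0339,"rz":-0.1266,"hand":0.3},{"x":0,"y":0,"z":0,"rx":-0.0447,"ry":0.0339,"rz":-0.1266,"hand":0.3},{"x":0,"y":0,"z":0,"rx":0,"ry":0,"rz":0,"hand":0.3}]'
python3 - <<'E'
from h import *
ex,ey,ez=axes(8.2,30); g=np.array([.514,-.0125,.1055]); togo(g+.08*ez,8.2,30); s=robot.state(); print(s["time"],s["joint_positions"],s["finger_gap"],s["ft_force"])
E
```

```text
time: 1.8
ee_pos: [0.4757, -0.0184, 0.1915]
tool_rot: [3.074, 0.644, 0.002]
ft_force: [0.5, -1.0, 0.3]
finger_gap: 0.0854
grasp_force: 0.0
time: 3.18
ee_pos: [0.4741, -0.0206, 0.1909]
tool_rot: [1.805, 2.069, 0.554]
ft_force: [0.9, -0.2, 0.7]
finger_gap: 0.0552
grasp_force: 0.0
shift in tool now [ 0.0023 -0.0075  0.0143] turn [-0.0011  0.0028 -0.0059] 0.3798871724721347 shift in target axes [ 0.0023 -0.0075  0.0143]
3.175 [-0.3718 -0.2452 -0.7765  0.5736  0.2458  1.1211] 0.055222956720742414 [ 0.9213 -0.2039  0.7349]
```

```bash
python3 -m creep '[{"x":0.002,"y":-0.0075,"z":0.014,"rx":-0.001,"ry":0.003,"rz":-0.006,"hand":0.3},{"x":0,"y":0,"z":0.03,"rx":0,"ry":0,"rz":0,"hand":0.3},{"x":0,"y":0,"z":0.02,"rx":0,"ry":0,"rz":0,"hand":0.3},{"x":0,"y":0,"z":0,"rx":0,"ry":0,"rz":0,"hand":0.3}]'
python3 - <<'E'
from h import *
ex,ey,ez=axes(8.2,30); g=np.array([.514,-.0125,.1055]); togo(g+.03*ez,8.2,30); s=robot.state(); print(s["joint_positions"])
t,dt=grab("top"); d,ds=grab("side")
p=s["ee_pos"]; G=[p-.03*ez,p]
print("top",((proj(dt,G)-[228,150])*5).round(),"side",((proj(ds,G)-[230,120])*5+[400,0]).round())
g=np.hstack([up(t,228,150,80,100,5),up(d,230,120,80,100,5)]); cv2.imwrite("pics/pre2.png",g)
E
```

```text
time: 3.68
ee_pos: [0.4995, -0.014, 0.1308]
tool_rot: [1.798, 2.079, 0.556]
ft_force: [-0.4, 0.5, -0.1]
finger_gap: 0.0556
grasp_force: 0.0
shift in tool now [-0.0006 -0.0001 -0.0008] turn [-0.0026 -0.0022  0.001 ] 0.20399040746286284 shift in target axes [-0.0006 -0.0001 -0.0008]
[-0.3302 -0.1191 -0.8491  0.3694  0.2309  1.1516]
top [[181. 232.]
 [188. 258.]] side [[620. 318.]
 [647. 287.]]
```

View pics/pre2.png

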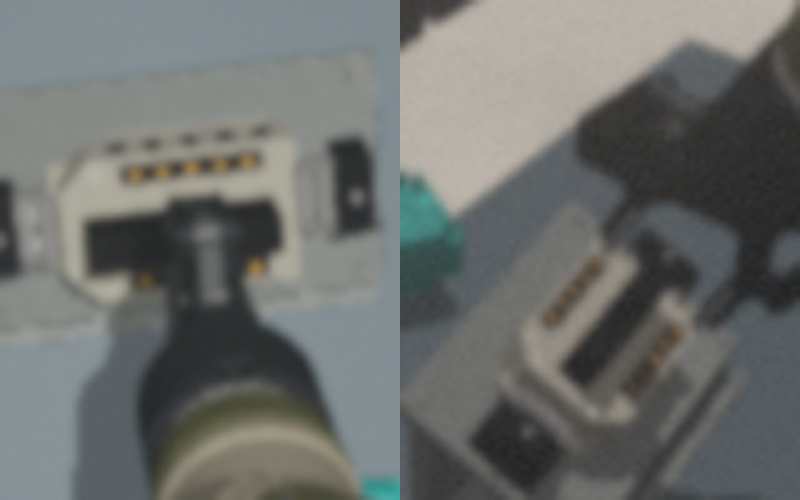

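Run:
```python
from h import *
s=robot.state(); R=Ro.from_rotvec(s["tool_rot"]).as_matrix(); p=s["ee_pos"]
t,dt=grab("top"); d,ds=grab("side")
for n,q in(("+x finger tip in",(0,.028,-.006)),("back",(0,.042,-.006)),("back 30",(0,.042,-.036)),("-x tip in",(0,-.028,-.006)),("-x back",(0,-.042,-.006)),("body 60",(0,0,-.08)),("body120",(0,0,-.14))):
    P=p+R@q; print(n,((proj(dt,P)-[228,150])*5).round()[0],((proj(ds,P)-[230,120])*5+[400,0]).round()[0])
# dark mask profile of finger in top view rows 
g=up(t,228,150,80,100,5); v=g.max(2)
for y in(185,195,205,215,250,270,290,310,330): 
    x=np.where(v[y]<75)[0]; x=x[(x>80)&(x<380)]; print(y,x.min() if len(x) else None,x.max() if len(x) else None, [int(k) for k in x[np.r_[True,np.diff(x)>1]]], [int(k) for k in x[np.r_[np.diff(x)>1,True]]])
```

```text
+x finger tip in [185. 208.] [612. 244.]
back [183. 180.] [592. 227.]
back 30 [191. 206.] [620. 194.]
-x tip in [195. 315.] [693. 312.]
-x back [198. 341.] [713. 329.]
body 60 [210. 335.] [725. 196.]
body120 [229. 404.] [788. 124.]
185 337 370 [337] [370]
195 337 368 [337, 366] [348, 368]
205 172 371 [172, 338, 360] [270, 353, 371]
215 153 371 [153, 339] [275, 371]
250 89 270 [89, 224] [197, 270]
270 93 244 [93, 128, 226] [113, 199, 244]
290 167 244 [167, 230] [200, 244]
310 169 252 [169] [252]
330 170 268 [170] [268]
```

```bash
python3 -m creep '[{"x":0.0025,"y":0,"z":0.01,"rx":-0.002,"ry":-0.002,"rz":0,"hand":0.3},{"x":0,"y":0,"z":0.01,"rx":0,"ry":0,"rz":0,"hand":0.3},{"x":0,"y":0,"z":0.008,"rx":0,"ry":0,"rz":0,"hand":0.3},{"x":0,"y":0,"z":0.005,"rx":0,"ry":0,"rz":0,"hand":0.3},{"x":0,"y":0,"z":0,"rx":0,"ry":0,"rz":0,"hand":0.3}]'
python3 - <<'E'
from h import *
s=robot.state(); R=Ro.from_rotvec(s["tool_rot"]).as_matrix(); print("tool-frame force",R.T@s["ft_force"],s["finger_gap"])
t,dt=grab("top"); d,ds=grab("side")
g=np.hstack([up(t,238,170,50,60,8),up(d,245,145,50,60,8)]); cv2.imwrite("pics/pre3.png",np.clip(g*1.3,0,255).astype(np.uint8))
E
```

```text
time: 4.5
ee_pos: [0.5158, -0.0096, 0.1029]
tool_rot: [1.794, 2.076, 0.556]
ft_force: [0.3, -0.7, 1.2]
finger_gap: 0.0555
grasp_force: 0.0
tool-frame force [-0.6973  0.7535 -0.913 ] 0.055527327072743424
```

View pics/pre3.png

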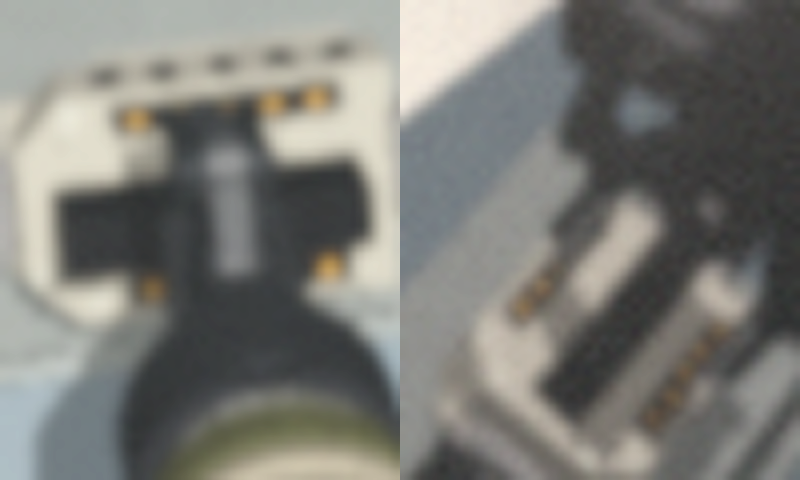

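Seen from the top, the fingers span columns 170–262 and the bar 57–372, so the grip is centred. The side view shows the fingers straddling the bar. I'll go 5 mm deeper and close.

```bash
python3 -m creep '[{"x":0,"y":0,"z":0.005,"rx":0,"ry":0,"rz":0,"hand":0.3},{"x":0,"y":0,"z":0,"rx":0,"ry":0,"rz":0,"hand":-0.3},{"x":0,"y":0,"z":0,"rx":0,"ry":0,"rz":0,"hand":-0.45},{"x":0,"y":0,"z":0,"rx":0,"ry":0,"rz":0,"hand":-0.45}]'
python3 - <<'E'
from h import *
s=robot.state(); R=Ro.from_rotvec(s["tool_rot"]).as_matrix(); print("tool-frame force",R.T@s["ft_force"],s["finger_gap"],s["grasp_force"])
E
```

```text
time: 5.1
ee_pos: [0.5185, -0.0094, 0.0993]
tool_rot: [1.793, 2.075, 0.557]
ft_force: [-0.9, -0.6, -0.0]
finger_gap: 0.0237
grasp_force: 0.0
tool-frame force [-0.4586 -0.8694 -0.4808] 0.02374549006135714 0.0
```

```bash
python3 -m creep '[{"x":0,"y":0,"z":0,"rx":0,"ry":0,"rz":0,"hand":-0.6},{"x":0,"y":0,"z":0,"rx":0,"ry":0,"rz":0,"hand":-1},{"x":0,"y":0,"z":0,"rx":0,"ry":0,"rz":0,"hand":-1},{"x":0,"y":0,"z":0,"rx":0,"ry":0,"rz":0,"hand":-1}]'
python3 - <<'E'
from h import *
s=robot.state(); R=Ro.from_rotvec(s["tool_rot"]).as_matrix(); print("tool-frame force",R.T@s["ft_force"],"moment",R.T@s["wrist_torque"],s["finger_gap"],s["grasp_force"])
E
```

```text
time: 5.6
ee_pos: [0.5186, -0.0094, 0.0996]
tool_rot: [1.792, 2.075, 0.557]
ft_force: [-3.6, 0.2, 6.5]
finger_gap: 0.0189
grasp_force: 58.9
tool-frame force [ 0.744   0.1572 -7.3794] moment [0.6721 0.1528 0.0998] 0.018916762215740766 58.926483392715454
```

```bash
python3 -m creep '[{"x":0,"y":0,"z":-0.003,"rx":0,"ry":0,"rz":0,"hand":-1},{"x":0,"y":0,"z":-0.003,"rx":0,"ry":0,"rz":0,"hand":-1},{"x":0,"y":0,"z":-0.003,"rx":0,"ry":0,"rz":0,"hand":-1},{"x":0,"y":0,"z":-0.003,"rx":0,"ry":0,"rz":0,"hand":-1},{"x":0,"y":0,"z":-0.003,"rx":0,"ry":0,"rz":0,"hand":-1},{"x":0,"y":0,"z":-0.005,"rx":0,"ry":0,"rz":0,"hand":-1},{"x":0,"y":0,"z":-0.008,"rx":0,"ry":0,"rz":0,"hand":-1},{"x":0,"y":0,"z":-0.012,"rx":0,"ry":0,"rz":0,"hand":-1},{"x":0,"y":0,"z":-0.012,"rx":0,"ry":0,"rz":0,"hand":-1},{"x":0,"y":0,"z":-0.012,"rx":0,"ry":0,"rz":0,"hand":-1},{"x":0,"y":0,"z":-0.012,"rx":0,"ry":0,"rz":0,"hand":-1},{"x":0,"y":0,"z":0,"rx":0,"ry":0,"rz":0,"hand":-1}]'
python3 - <<'E'
from h import *
s=robot.state(); R=Ro.from_rotvec(s["tool_rot"]).as_matrix(); print("tool-frame force",R.T@s["ft_force"],"moment",R.T@s["wrist_torque"],s["finger_gap"],s["grasp_force"],s["joint_positions"])
t,dt=grab("top"); d,ds=grab("side")
g=np.hstack([up(t,213,150,80,100,5),up(d,235,110,80,100,5)]); cv2.imwrite("pics/pull.png",np.clip(g*1.2,0,255).astype(np.uint8))
E
```

```text
time: 7.1
ee_pos: [0.481, -0.0151, 0.1665]
tool_rot: [1.791, 2.073, 0.558]
ft_force: [-0.1, -0.3, -2.4]
finger_gap: 0.0189
grasp_force: 60.8
tool-frame force [-0.2582 -1.3296  2.0431] moment [ 0.6674  0.0165 -0.0095] 0.01890313638979297 60.75523138046265 [-0.351  -0.2102 -0.8219  0.4834  0.2395  1.1325]
```

View pics/pull.png

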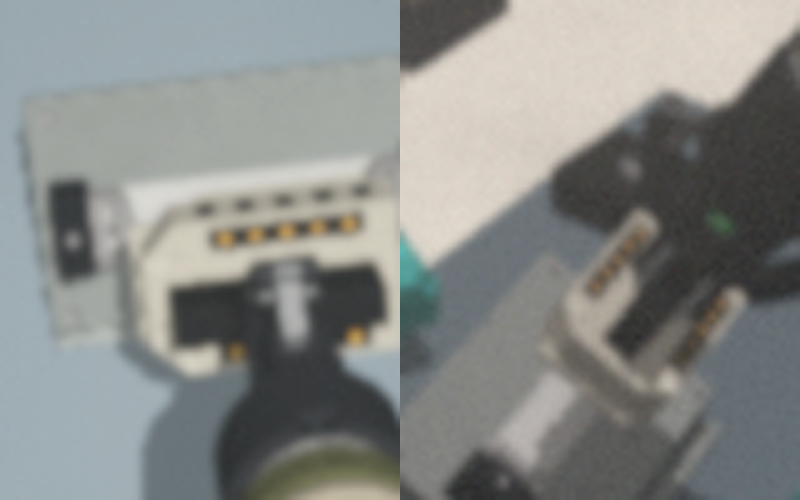

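The module is off the rail and held squarely, and the bare rail is visible below it. Next is lift, level and carry to the pile.

Run:
```python
from h import *
togo([.481,-.015,.225],-.5,0); togo([.4803,.2914,.225],-.5,0)
```

```text
shift in tool now [-0.0004  0.0302 -0.0515] turn [ 0.5261 -0.038   0.1508] 31.431306922800147 shift in target axes [-0.0002  0.0003 -0.0597]
shift in tool now [ 0.3029  0.0683 -0.0302] turn [ 0.5261 -0.038   0.1508] 31.431306922800147 shift in target axes [ 0.3062 -0.0031 -0.0597]
```

```bash
python3 -m creep '[{"x":0,"y":0.015,"z":-0.026,"rx":0,"ry":0,"rz":0,"hand":-1},{"x":0,"y":0.015,"z":-0.026,"rx":0,"ry":0,"rz":0,"hand":-1},{"x":0,"y":0,"z":0,"rx":0.0877,"ry":-0.0063,"rz":0.0251,"hand":-1},{"x":0,"y":0,"z":0,"rx":0.0877,"ry":-0.0063,"rz":0.0251,"hand":-1},{"x":0,"y":0,"z":0,"rx":0.0877,"ry":-0.0063,"rz":0.0251,"hand":-1},{"x":0,"y":0,"z":0,"rx":0.0877,"ry":-0.0063,"rz":0.0251,"hand":-1},{"x":0,"y":0,"z":0,"rx":0.0877,"ry":-0.0063,"rz":0.0251,"hand":-1},{"x":0,"y":0,"z":0,"rx":0.0877,"ry":-0.0063,"rz":0.0251,"hand":-1},{"x":0,"y":0,"z":0,"rx":0,"ry":0,"rz":0,"hand":-1}]'
python3 -m creep '[{"x":0.034,"y":0,"z":0,"rx":0,"ry":0,"rz":0,"hand":-1},{"x":0.034,"y":0,"z":0,"rx":0,"ry":0,"rz":0,"hand":-1},{"x":0.034,"y":0,"z":0,"rx":0,"ry":0,"rz":0,"hand":-1},{"x":0.034,"y":0,"z":0,"rx":0,"ry":0,"rz":0,"hand":-1},{"x":0.034,"y":0,"z":0,"rx":0,"ry":0,"rz":0,"hand":-1},{"x":0.034,"y":0,"z":0,"rx":0,"ry":0,"rz":0,"hand":-1},{"x":0.034,"y":0,"z":0,"rx":0,"ry":0,"rz":0,"hand":-1},{"x":0.034,"y":0,"z":0,"rx":0,"ry":0,"rz":0,"hand":-1},{"x":0.034,"y":0,"z":0,"rx":0,"ry":0,"rz":0,"hand":-1},{"x":0,"y":0,"z":0,"rx":0,"ry":0,"rz":0,"hand":-1},{"x":0,"y":0,"z":0,"rx":0,"ry":0,"rz":0,"hand":-1}]'
python3 - <<'E'
from h import *
s=robot.state(); togo([.4803,.2914,.225],-.5,0); print(s["joint_positions"],s["grasp_force"])
E
```

```text
time: 8.32
ee_pos: [0.4819, -0.0145, 0.2237]
tool_rot: [-2.228, -2.211, 0.001]
ft_force: [-0.1, 0.8, -2.4]
finger_gap: 0.0185
grasp_force: 60.5
time: 9.7
ee_pos: [0.4826, 0.291, 0.2249]
tool_rot: [-2.23, -2.212, 0.0]
ft_force: [0.1, -0.2, -2.0]
finger_gap: 0.0189
grasp_force: 60.6
shift in tool now [ 0.0004 -0.0023 -0.0001] turn [-0.0007 -0.0003  0.0009] 0.07066544026369993 shift in target axes [ 0.0004 -0.0023 -0.0001]
[0.3998 0.293  0.0026 1.281  0.0006 1.9784] 60.56620717048645
```

```bash
python3 -m creep '[{"x":0,"y":-0.002,"z":0.03,"rx":0,"ry":0,"rz":0,"hand":-1},{"x":0,"y":0,"z":0.03,"rx":0,"ry":0,"rz":0,"hand":-1},{"x":0,"y":0,"z":0.02,"rx":0,"ry":0,"rz":0,"hand":-1},{"x":0,"y":0,"z":0,"rx":0,"ry":0,"rz":0,"hand":-1}]'
python3 - <<'E'
from h import *
s=robot.state(); togo([.4803,.2914,.145],-.5,0)
t,dt=grab("top"); d,ds=grab("side"); cv2.imwrite("pics/t5.png",t); cv2.imwrite("pics/s5.png",d)
p=s["ee_pos"]; ex,ey,ez=axes(-.5,0)
c=lambda x,y,z: p+x*ex+y*ey+z*ez
# expected side-view px of module: top corners z=-.005, bottom corners z=-.039 (chamfer ends)
f=lambda P:((proj(ds,P)-[165,200])*6+[350,0]).round().tolist()
print("top face side",f([c(-.038,-.058,-.005),c(-.038,.042,-.005),c(-.022,.058,-.005),c(.022,.058,-.005)]))
print("bottom side",f([c(-.038,-.058,-.039),c(-.038,.042,-.039),c(-.022,.058,-.039),c(.022,.058,-.039)]))
ft=lambda P:((proj(dt,P)-[100,165])*5).round().tolist()
print("top face top",ft([c(-.038,-.058,-.005),c(-.038,.042,-.005),c(-.022,.058,-.005),c(.022,.058,-.005),c(.038,.042,-.005),c(.038,-.058,-.005)]))
q=np.array([.4803,.2914,.068]); k=lambda x,y,z:q+x*ex+y*ey+z*ez
print("shoulder side",f([k(-.038,-.058,0),k(-.038,.042,0),k(-.022,.058,0),k(.022,.058,0)]))
g=np.zeros((570,800,3),np.uint8); A=up(t,100,165,70,95,5); B=up(d,165,200,75,95,6); g[:475,:350]=A; g[:570,350:800]=B
cv2.imwrite("pics/over.png",np.clip(g*1.3,0,255).astype(np.uint8))
E
```

```text
time: 10.2
ee_pos: [0.4797, 0.2897, 0.1437]
tool_rot: [-2.231, -2.209, 0.006]
ft_force: [0.4, 0.2, -2.6]
finger_gap: 0.0189
grasp_force: 60.4
shift in tool now [ 0.0017  0.0006 -0.0014] turn [-0.004  0.001 -0.001] 0.24477213245080684 shift in target axes [ 0.0017  0.0006 -0.0013]
top face side [[815.0, 210.0], [645.0, 366.0], [581.0, 373.0], [488.0, 319.0]]
bottom side [[815.0, 275.0], [649.0, 432.0], [586.0, 439.0], [495.0, 385.0]]
top face top [[295.0, 295.0], [80.0, 288.0], [49.0, 252.0], [56.0, 158.0], [92.0, 125.0], [304.0, 132.0]]
shoulder side [[811.0, 344.0], [648.0, 502.0], [587.0, 509.0], [498.0, 455.0]]
```

View pics/over.png

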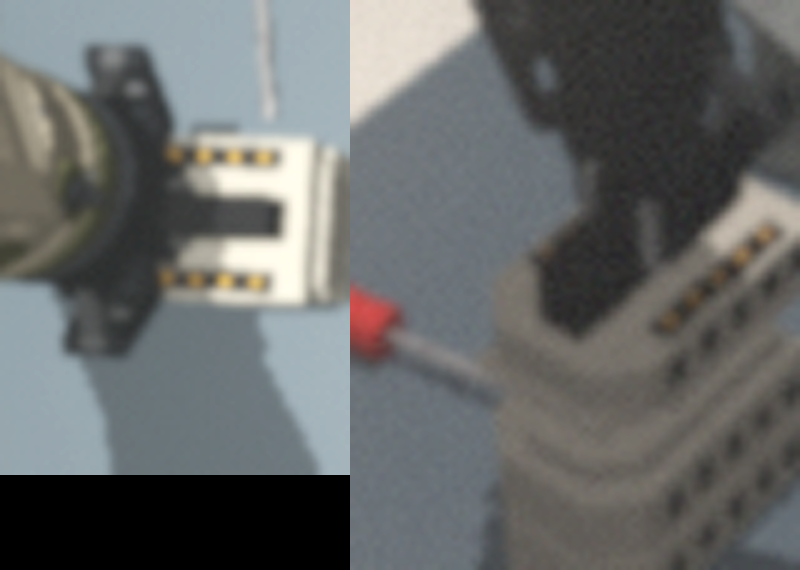

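Run:
```python
from h import *
t,dt=grab("top"); d,ds=grab("side"); s=robot.state(); p=s["ee_pos"]; ex,ey,ez=axes(-.5,0)
c=lambda x,y,z: p+x*ex+y*ey+z*ez
q=np.array([.4803,.2914,.068]); k=lambda x,y,z:q+x*ex+y*ey+z*ez
for n,P in(("mod top -y",c(0.02,-.058,-.005)),("flange",c(.02,-.062,-.025)),("mod bottom",c(.02,-.058,-.039)),("pile top edge",k(.02,-.050,.01)),("shoulder",k(.02,-.058,0)),("pile base",k(.02,-.058,-.068)),("mod +x edge",c(.038,-.03,-.005)),("mod -x edge",c(-.038,-.03,-.005)),("bar -y end bot",c(0,-.048,-.005)),("bar -y end top",c(0,-.048,.025))): print(n,proj(dt,P)[0].round(1))
g=t.max(2).astype(int)
print("row 200",dict(zip(range(150,176),g[199:202,150:176].mean(0).round().astype(int).tolist())))
print("col 158",dict(zip(range(184,232),g[184:232,156:160].mean(1).round().astype(int).tolist())))
print("row 209",dict(zip(range(146,166),g[207:210,146:166].mean(0).round().astype(int).tolist())))
h=d.max(2).astype(int)
S=lambda P:proj(ds,P)[0].round(1)
for n,x,y in(("left ch",.022,.058),("leftx",.038,.042),("front",-.022,.058),("frontx",-.038,.042)): print(n,"mod top",S(c(x,y,-.005)),"bot",S(c(x,y,-.039)),"shoulder",S(k(x,y,0)),"pilebase",S(k(x,y,-.068)))
for r in(252,256,260,264,283,286,290,294): print("side row",r,h[r,182:202].tolist())
# vertical profiles
for col in(204,210,216): print("side col",col,240,h[240:300,col].tolist())
```

```text
mod top -y [159.5 198. ]
flange [163.1 198.8]
mod bottom [162.7 199.3]
pile top edge [162.1 200.9]
shoulder [166.1 201.4]
pile base [171.5 203.5]
mod +x edge [148.  189.9]
mod -x edge [145.9 222.6]
bar -y end bot [154.7 206.4]
bar -y end top [151.4 205.4]
row 200 {150: 194, 151: 193, 152: 194, 153: 195, 154: 196, 155: 197, 156: 199, 157: 199, 158: 199, 159: 197, 160: 186, 161: 162, 162: 143, 163: 158, 164: 169, 165: 154, 166: 127, 167: 102, 168: 91, 169: 95, 170: 99, 171: 106, 172: 125, 173: 140, 174: 146, 175: 146}
col 158 {184: 140, 185: 141, 186: 141, 187: 141, 188: 141, 189: 142, 190: 146, 191: 156, 192: 176, 193: 192, 194: 195, 195: 196, 196: 196, 197: 197, 198: 198, 199: 198, 200: 198, 201: 198, 202: 198, 203: 194, 204: 188, 205: 183, 206: 182, 207: 182, 208: 182, 209: 182, 210: 184, 211: 188, 212: 192, 213: 196, 214: 197, 215: 197, 216: 196, 217: 196, 218: 196, 219: 195, 220: 194, 221: 194, 222: 193, 223: 185, 224: 162, 225: 133, 226: 131, 227: 140, 228: 142, 229: 143, 230: 143, 231: 144}
row 209 {146: 61, 147: 61, 148: 61, 149: 62, 150: 61, 151: 61, 152: 57, 153: 49, 154: 54,
[... 1309 characters left out ...]
 60, 78, 84, 92, 90, 92, 91, 87, 84, 80, 77, 74, 76, 79, 83, 86, 85, 85, 86, 90, 90, 94, 91, 84, 80, 78, 83, 88, 92, 88, 85, 79, 74, 76, 74, 75, 76, 76, 78, 79, 78, 77, 74, 76, 75, 75]
side col 210 240 [36, 30, 34, 34, 37, 32, 36, 39, 46, 64, 76, 85, 91, 92, 92, 93, 94, 92, 94, 93, 89, 85, 79, 81, 77, 75, 78, 77, 82, 81, 84, 89, 92, 91, 92, 89, 86, 82, 80, 82, 87, 92, 89, 88, 79, 79, 77, 76, 77, 75, 76, 75, 77, 79, 79, 77, 77, 74, 79, 78]
side col 216 240 [46, 52, 54, 68, 77, 83, 89, 93, 93, 91, 83, 79, 74, 64, 58, 64, 82, 85, 87, 79, 73, 71, 67, 65, 70, 68, 75, 79, 86, 88, 91, 89, 90, 84, 78, 76, 77, 81, 86, 89, 89, 84, 76, 68, 68, 70, 70, 70, 69, 72, 73, 76, 76, 74, 70, 69, 69, 70, 72, 72]
```

Both views agree that the module sits about 3 mm towards -x and 3 mm towards -y of where the tool pose puts it. Side-view left edges are near column 189.5 for the module and 190 for the pile; in the top view the module's end is at column 160.7. I'll correct for that, lower partway, and measure again.

```bash
python3 -m creep '[{"x":0.0046,"y":0.0036,"z":0,"rx":-0.004,"ry":0.001,"rz":0,"hand":-1},{"x":0,"y":0,"z":0.007,"rx":0,"ry":0,"rz":0,"hand":-1},{"x":0,"y":0,"z":0.007,"rx":0,"ry":0,"rz":0,"hand":-1},{"x":0,"y":0,"z":0,"rx":0,"ry":0,"rz":0,"hand":-1},{"x":0,"y":0,"z":0,"rx":0,"ry":0,"rz":0,"hand":-1}]'
python3 - <<'E'
from h import *
t,dt=grab("top"); d,ds=grab("side"); s=robot.state(); p=s["ee_pos"]; ex,ey,ez=axes(-.5,0); togo([.4839,.296,.1297],-.5,0)
g=cv2.GaussianBlur(t,(0,0),.6).max(2).astype(float)
def cross(a,l,h,up_): # subpixel crossing
    a=np.asarray(a); m=(l+h)/2
    i=np.where((a[:-1]<m)!=(a[1:]<m))[0]; return [round(float(k+(m-a[k])/(a[k+1]-a[k])),2) for k in i]
R=g[199:202,150:176].mean(0); print("-y edges cols",[150+x for x in cross(R,143,198,0)],[150+x for x in cross(R,91,169,0)])
C=g[184:232,156:160].mean(1); print("x edges rows",[184+x for x in cross(C,142,196,0)])
mid=np.array([p+dx for dx in [.038*ex-.03*ey-.007*ez,-.038*ex-.03*ey-.007*ez]])
print("ft",s["ft_force"])
# cast module top edges onto z of its top
zt=p[2]-.006
cols=[150+x for x in cross(R,143,198,0)][0]; rows=[184+x for x in cross(C,142,196,0)]
e=onz(dt,[(cols,200)],zt)[0]; a=onz(dt,[(157.5,rows[0])],zt)[0]; b=onz(dt,[(157.5,rows[-1])],zt)[0]
print("end y",e, "-> centre y",e[1]+.058,"x edges",a[0],b[0],"centre x",(a[0]+b[0])/2,"width",a[0]-b[0])
A=up(t,110,175,70,65,5); B=up(d,165,220,75,85,6); G=np.zeros((510,800,3),np.uint8); G[:325,:350]=A; G[:,350:]=B; cv2.imwrite("pics/over2.png",np.clip(G*1.4,0,255).astype(np.uint8))
E
```

```text
time: 11.02
ee_pos: [0.4845, 0.296, 0.1309]
tool_rot: [2.23, 2.212, 0.004]
ft_force: [-0.1, 0.0, -2.0]
finger_gap: 0.0188
grasp_force: 60.6
shift in tool now [-0.0001 -0.0008  0.0015] turn [ 0.0033 -0.0015  0.0004] 0.20693598419779083 shift in target axes [-0.0001 -0.0008  0.0015]
-y edges cols [160.08] [166.84, 172.41]
x edges rows [190.97, 222.55]
ft [-0.5542 -1.1875 -2.6659]
end y [0.498  0.2353 0.1252] -> centre y 0.2933116061607522 x edges 0.5193529302883493 0.444781965436786 centre x 0.4820674478625676 width 0.07457096485156328
```

View pics/over2.png

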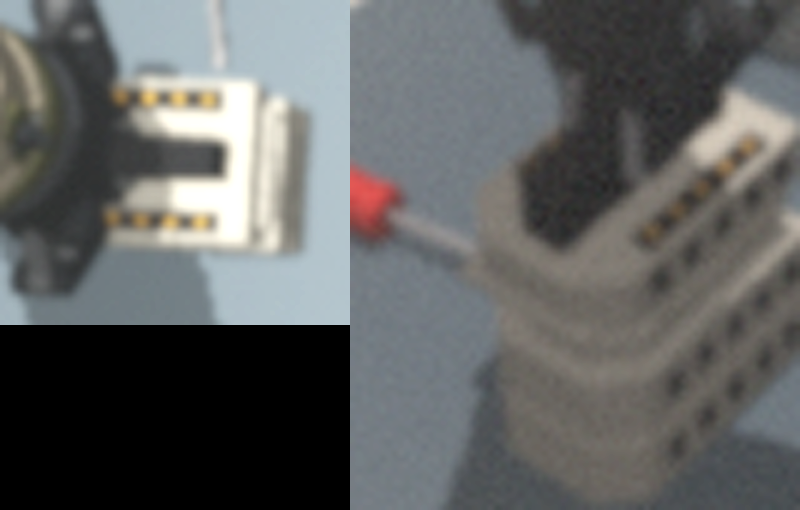

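```bash
python3 -m creep '[{"x":-0.0012,"y":-0.0014,"z":0,"rx":0.003,"ry":-0.001,"rz":0,"hand":-1},{"x":0,"y":0,"z":0.004,"rx":0,"ry":0,"rz":0,"hand":-1},{"x":0,"y":0,"z":0.004,"rx":0,"ry":0,"rz":0,"hand":-1},{"x":0,"y":0,"z":0.003,"rx":0,"ry":0,"rz":0,"hand":-1},{"x":0,"y":0,"z":0.003,"rx":0,"ry":0,"rz":0,"hand":-1},{"x":0,"y":0,"z":0,"rx":0,"ry":0,"rz":0,"hand":-1}]'
python3 -c "
from h import *
s=robot.state(); print(s['ft_force'],s['wrist_torque']); togo([.4831,.2948,.117],-.5,0)"
```

```text
time: 11.88
ee_pos: [0.483, 0.2947, 0.1168]
tool_rot: [-2.23, -2.212, 0.0]
ft_force: [-0.3, -0.2, -1.8]
finger_gap: 0.0187
grasp_force: 60.6
[-0.3038 -0.2375 -1.7551] [-0.0236  0.0764  0.0239]
shift in tool now [ 0.0001  0.0001 -0.0002] turn [-0.0005 -0.0002  0.0004] 0.036097245687343016 shift in target axes [ 0.0001  0.0001 -0.0002]
```

```bash
for i in 1; do python3 -m creep '[{"x":0,"y":0,"z":0.002,"rx":0,"ry":0,"rz":0,"hand":-1},{"x":0,"y":0,"z":0.002,"rx":0,"ry":0,"rz":0,"hand":-1},{"x":0,"y":0,"z":0,"rx":0,"ry":0,"rz":0,"hand":-1}]'; python3 -m creep '[{"x":0,"y":0,"z":0.002,"rx":0,"ry":0,"rz":0,"hand":-1},{"x":0,"y":0,"z":0,"rx":0,"ry":0,"rz":0,"hand":-1}]'; done
python3 -c "
from h import *
s=robot.state(); print(s['ft_force'],s['wrist_torque'])"
```

```text
time: 12.25
ee_pos: [0.4831, 0.2947, 0.1129]
tool_rot: [-2.23, -2.212, 0.0]
ft_force: [-0.0, -0.5, -3.0]
finger_gap: 0.0189
grasp_force: 60.6
time: 12.5
ee_pos: [0.4835, 0.2948, 0.1116]
tool_rot: [2.231, 2.212, 0.001]
ft_force: [-1.3, -1.4, 2.2]
finger_gap: 0.019
grasp_force: 61.1
[-1.2672 -1.4285  2.15  ] [-0.277   0.281  -0.0359]
```

```bash
python3 -m creep '[{"x":-0.0008,"y":-0.0008,"z":0,"rx":0,"ry":0,"rz":0,"hand":-1},{"x":0,"y":0,"z":0,"rx":0,"ry":0,"rz":0,"hand":-1}]'; python3 -m creep '[{"x":0,"y":0,"z":0.001,"rx":0,"ry":0,"rz":0,"hand":-1},{"x":0,"y":0,"z":0,"rx":0,"ry":0,"rz":0,"hand":-1}]'
python3 -c "
from h import *
s=robot.state(); print(s['ft_force'],s['wrist_torque'])"
```

```text
time: 12.75
ee_pos: [0.4832, 0.2946, 0.1117]
tool_rot: [2.23, 2.212, 0.004]
ft_force: [1.4, 1.4, 1.3]
finger_gap: 0.0187
grasp_force: 61.1
time: 13.0
ee_pos: [0.4834, 0.2946, 0.1116]
tool_rot: [2.23, 2.212, 0.005]
ft_force: [-0.1, 1.2, 8.8]
finger_gap: 0.0184
grasp_force: 61.9
[-0.1326  1.2384  8.7814] [-0.0111  0.2984  0.0032]
```

```bash
python3 -m creep '[{"x":0,"y":0,"z":0.001,"rx":0,"ry":0,"rz":0,"hand":-1},{"x":0,"y":0,"z":0,"rx":0,"ry":0,"rz":0,"hand":-1}]'
python3 - <<'E'
from h import *
s=robot.state(); print(s['ft_force'],s['wrist_torque'],s["ee_pos"])
t,dt=grab("top"); d,ds=grab("side"); ex,ey,ez=axes(-.5,0)
q=np.array([.4803,.2914,.068]); k=lambda x,y,z:q+x*ex+y*ey+z*ez
S=lambda P:proj(ds,P)[0].round(1)
for n,z in(("shoulder",0),("flange10",.010),("flange14",.014),("top",.034),("top+2.5",.0365)): print(n,S(k(-.022,.058,z)),S(k(-.038,.042,z)))
h=cv2.GaussianBlur(d,(0,0),.7).max(2)
for col in(206,209,212): print(col,dict(zip(range(258,292),h[258:292,col].tolist())))
g=cv2.GaussianBlur(t,(0,0),.6).max(2)
print("top row200",g[199:202,156:176].mean(0).round().astype(int).tolist())
print("top col158",dict(zip(range(186,230),g[186:230,156:160].mean(1).round().astype(int).tolist())))
E
```

```text
time: 13.25
ee_pos: [0.4834, 0.2947, 0.1115]
tool_rot: [2.23, 2.212, 0.006]
ft_force: [-1.0, -0.9, 12.9]
finger_gap: 0.0189
grasp_force: 62.7
[-1.0148 -0.9307 12.8703] [-0.1372  0.6767  0.0223] [0.4834 0.2947 0.1115]
shoulder [204.5 284.8] [214.7 283.6]
flange10 [204.3 281.7] [214.6 280.6]
flange14 [204.2 280.5] [214.5 279.4]
top [203.7 274.3] [214.2 273.1]
top+2.5 [203.7 273.5] [214.1 272.3]
206 {258: 33, 259: 33, 260: 34, 261: 37, 262: 43, 263: 56, 264: 70, 265: 82, 266: 88, 267: 91, 268: 92, 269: 93, 270: 93, 271: 91, 272: 89, 273: 86, 274: 83, 275: 79, 276: 78, 277: 78, 278: 78, 279: 79, 280: 81, 281: 83, 282: 85, 283: 84, 284: 82, 285: 80, 286: 78, 287: 77, 288: 77, 289: 78, 290: 77, 291: 77}
209 {258: 37, 259: 42, 260: 51, 261: 63, 262: 75, 263: 86, 264: 91, 265: 93, 266: 92, 267: 91, 268: 92, 269: 94, 270: 93, 271: 92, 272: 89, 273: 86, 274: 81, 275: 78, 276: 77, 277: 76, 278: 76, 279: 78, 280: 80, 281: 83, 282: 85, 283: 85, 284: 82, 285: 78, 286: 77, 287: 78, 288: 77, 289: 78, 290: 77, 291: 77}
212 {258: 63, 259: 75, 260: 84, 261: 89, 262: 91, 263: 90, 264: 86, 265: 83, 266: 85, 267: 88, 268: 91, 269: 92, 270: 93, 271: 91, 272: 88, 273: 82, 274: 76, 275: 75, 276: 75, 277: 76, 278: 77, 279: 79, 280: 83, 281: 86, 282: 86, 283: 84, 284: 81, 285: 78, 286: 77, 287: 76, 288: 76, 289: 77, 290: 77, 291: 77}
top row200 [195, 196, 198, 200, 199, 194, 179, 160, 156, 163, 154, 125, 100, 97, 100, 108, 125, 139, 145, 146]
top col158 {186: 142, 187: 142, 188: 142, 189: 143, 190: 145, 191: 150, 192: 163, 193: 174, 194: 176, 195: 171, 196: 170, 197: 175, 198: 186, 199: 194, 200: 199, 201: 199, 202: 194, 203: 184, 204: 163, 205: 140, 206: 128, 207: 126, 208: 128, 209: 130, 210: 137, 211: 153, 212: 174, 213: 190, 214: 197, 215: 199, 216: 200, 217: 199, 218: 197, 219: 196, 220: 195, 221: 195, 222: 192, 223: 180, 224: 152, 225: 128, 226: 129, 227: 138, 228: 143, 229: 144}
```

Run:
```python
from h import *
t,dt=grab("top")
for z in(.102,.1045):
    a,b=onz(dt,[(157.5,191.6),(157.5,223.55)],z); e=onz(dt,[(162.0,200)],z)[0]
    print(z,"x",(a[0]+b[0])/2,"w",a[0]-b[0],"y",e[1]+.058)
a,b=onz(dt,[(157.5,194.25),(157.5,223.25)],.068); e=onz(dt,[(165.15,200)],.068)[0]; print("pile x",(a[0]+b[0])/2,a[0]-b[0],"y",e[1]+.058)
```

```text
0.102 x 0.48163305159351755 w 0.07745554051442038 y 0.29408938937865264
0.1045 x 0.48147325619871195 w 0.07723533517667724 y 0.29351625310985663
pile x 0.48081366300221495 0.07296827631859792 y 0.29391937876058155
```

```bash
python3 -m creep '[{"x":0,"y":-0.0012,"z":0,"rx":0,"ry":0,"rz":0,"hand":-1},{"x":0,"y":0,"z":0,"rx":0,"ry":0,"rz":0,"hand":-1}]'; python3 -c "
from h import *
s=robot.state(); print(s['ft_force'],s['wrist_torque'],s['ee_pos'])"; python3 -m creep '[{"x":0,"y":0.002,"z":0,"rx":0,"ry":0,"rz":0,"hand":-1},{"x":0,"y":0,"z":0,"rx":0,"ry":0,"rz":0,"hand":-1}]'; python3 -c "
from h import *
s=robot.state(); print(s['ft_force'],s['wrist_torque'],s['ee_pos'])"
```

```text
time: 13.65
ee_pos: [0.4833, 0.2947, 0.1116]
tool_rot: [2.229, 2.211, 0.008]
ft_force: [1.3, 0.3, 12.3]
finger_gap: 0.0188
grasp_force: 62.5
[ 1.3176  0.3413 12.3291] [-0.2002  0.1423  0.0448] [0.4833 0.2947 0.1116]
time: 13.9
ee_pos: [0.4835, 0.2946, 0.1115]
tool_rot: [-2.23, -2.212, -0.004]
ft_force: [-3.5, 0.5, 14.8]
finger_gap: 0.019
grasp_force: 62.9
[-3.4776  0.507  14.8336] [-0.1287  1.1555  0.0147] [0.4835 0.2946 0.1115]
```

```bash
python3 -m creep '[{"x":0,"y":-0.001,"z":-0.0017,"rx":0,"ry":0,"rz":0,"hand":-1},{"x":0,"y":0,"z":0,"rx":0,"ry":0,"rz":0,"hand":-1}]'; python3 -c "
from h import *
s=robot.state(); print(s['ft_force'],s['wrist_torque'],s['ee_pos'])"; python3 -m creep '[{"x":0,"y":0,"z":0,"rx":0,"ry":0,"rz":0,"hand":-0.3},{"x":0,"y":0,"z":0,"rx":0,"ry":0,"rz":0,"hand":0.1},{"x":0,"y":0,"z":0,"rx":0,"ry":0,"rz":0,"hand":0.1},{"x":0,"y":0,"z":-0.01,"rx":0,"ry":0,"rz":0,"hand":0.1},{"x":0,"y":0,"z":-0.02,"rx":0,"ry":0,"rz":0,"hand":0.1},{"x":0,"y":0,"z":-0.04,"rx":0,"ry":0,"rz":0,"hand":0.1},{"x":0,"y":0,"z":-0.05,"rx":0,"ry":0,"rz":0,"hand":0.1},{"x":-0.06,"y":0,"z":-0.02,"rx":0,"ry":0,"rz":0,"hand":0.1},{"x":-0.06,"y":0,"z":0,"rx":0,"ry":0,"rz":0,"hand":0.1},{"x":-0.06,"y":0,"z":0,"rx":0,"ry":0,"rz":0,"hand":0.1},{"x":-0.06,"y":0,"z":0,"rx":0,"ry":0,"rz":0,"hand":0.1},{"x":0,"y":0,"z":0,"rx":0,"ry":0,"rz":0,"hand":0.1}]'
python3 - <<'E'
from h import *
t,dt=grab("top"); d,ds=grab("side"); cv2.imwrite("pics/fin_t.png",t); cv2.imwrite("pics/fin_s.png",d)
h=cv2.GaussianBlur(d,(0,0),.7).max(2)
for col in(206,209,212): print(col,dict(zip(range(268,290),h[268:290,col].tolist())))
g=up(t,105,175,80,60); r=g[...,2].astype(int)
m=blob(r>165); P=onz(dt,full(m,105,175),.102)[:,:2]; print("top outline",cv2.minAreaRect(np.float32(P*1000)))
print("approx",full(cv2.approxPolyDP(m,12,True),105,175).round(1).tolist())
# bar blob
v=g.max(2); mm=v<80; n,l,st,ce=cv2.connectedComponentsWithStats(mm.astype(np.uint8))
for i in range(1,n):
    if st[i,4]>6000: 
        c=blob(l==i); rc=cv2.minAreaRect(np.float32(onz(dt,full(c,105,175),.125)[:,:2]*1000)); print("bar",rc)
E
```

```text
time: 14.15
ee_pos: [0.4826, 0.2943, 0.1116]
tool_rot: [2.23, 2.212, 0.003]
ft_force: [-0.1, -0.7, 7.1]
finger_gap: 0.0187
grasp_force: 61.9
[-0.0874 -0.7287  7.0756] [-0.0083  0.1941  0.0799] [0.4826 0.2943 0.1116]
time: 15.65
ee_pos: [0.4804, 0.051, 0.2514]
tool_rot: [2.237, 2.204, 0.001]
ft_force: [-0.0, 0.3, -0.4]
finger_gap: 0.0469
grasp_force: 0.0
206 {268: 149, 269: 153, 270: 155, 271: 155, 272: 149, 273: 134, 274: 112, 275: 92, 276: 83, 277: 82, 278: 86, 279: 97, 280: 114, 281: 122, 282: 116, 283: 102, 284: 89, 285: 82, 286: 80, 287: 80, 288: 80, 289: 79}
209 {268: 154, 269: 154, 270: 155, 271: 154, 272: 145, 273: 127, 274: 104, 275: 88, 276: 81, 277: 80, 278: 82, 279: 85, 280: 88, 281: 90, 282: 89, 283: 88, 284: 85, 285: 83, 286: 81, 287: 80, 288: 80, 289: 80}
212 {268: 154, 269: 160, 270: 164, 271: 161, 272: 147, 273: 123, 274: 97, 275: 84, 276: 82, 277: 81, 278: 82, 279: 83, 280: 86, 281: 89, 282: 89, 283: 86, 284: 83, 285: 81, 286: 80, 287: 79, 288: 80, 289: 80}
top outline ((491.6077880859375, 236.29354858398438), (54.501991271972656, 147.47059631347656), 86.09642028808594)
approx [[154.4, 174.6], [148.9, 216.7], [149.2, 231.4], [168.3, 234.4], [175.9, 174.6]]
bar ((479.7014465332031, 302.3899841308594), (15.468683242797852, 76.72712707519531), 0.3416530191898346)
```

```bash
python3 -m creep '[{"x":-0.06,"y":0,"z":0,"rx":0,"ry":0,"rz":0,"hand":0.1},{"x":-0.06,"y":0,"z":0,"rx":0,"ry":0,"rz":0,"hand":0.1},{"x":-0.06,"y":0,"z":0,"rx":0,"ry":0,"rz":0,"hand":0.1},{"x":-0.06,"y":0,"z":0,"rx":0,"ry":0,"rz":0,"hand":0.1},{"x":0,"y":0,"z":0,"rx":0,"ry":0,"rz":0,"hand":0.1}]'
python3 - <<'E'
from h import *
t,dt=grab("top"); d,ds=grab("side"); s0=cv2.imread("pics/side0.png")
cv2.imwrite("pics/fin_t.png",t); ex,ey,ez=axes(-.5,0); q=np.array([.4803,.2914,.068]); k=lambda x,y,z:q+x*ex+y*ey+z*ez
g=up(t,105,175,80,60); m=blob(g[...,2]>165)
P=onz(dt,full(m,105,175),.102)[:,:2]; print("top outline",cv2.minAreaRect(np.float32(P*1000)))
print("approx",full(cv2.approxPolyDP(m,12,True),105,175).round(1).tolist())
v=g.max(2); n,l,st,ce=cv2.connectedComponentsWithStats((v<80).astype(np.uint8))
for i in range(1,n):
    if st[i,4]>6000: print("bar",cv2.minAreaRect(np.float32(onz(dt,full(blob(l==i),105,175),.117)[:,:2]*1000)))
print("shoulder/top edge pred",proj(ds,[k(-.022,.058,0),k(-.038,.042,0),k(-.022,.058,.034),k(-.038,.042,.034)]).round(1).tolist())
for nm,im in(("start",s0),("now",d)):
    h=cv2.GaussianBlur(im,(0,0),.7).max(2)
    for col in(206,209,212): print(nm,col,h[262:292,col].tolist())
# right long side edges (x=-.038) bottom shoulder
E
```

```text
time: 16.38
ee_pos: [0.4789, -0.1875, 0.2502]
tool_rot: [2.234, 2.209, 0.0]
ft_force: [0.2, 0.3, -0.3]
finger_gap: 0.0469
grasp_force: 0.0
top outline ((480.45562744140625, 292.34857177734375), (117.6434097290039, 77.41531372070312), 89.81217956542969)
approx [[116.3, 196.4], [116.4, 201.8], [154.7, 203.1], [158.2, 205.8], [157.9, 211.3], [155.8, 212.8], [115.3, 210.9], [115.3, 218.7], [120.2, 222.7], [126.8, 222.7], [127.1, 217.4], [145.1, 217.9], [146.4, 221.1], [147.7, 218.2], [150.7, 217.9], [152.3, 221.4], [146.2, 222.8], [160.9, 223.6], [162.7, 192.9], [123.6, 191.3]]
bar ((479.766845703125, 293.4895935058594), (97.58956909179688, 14.415824890136719), 89.3612289428711)
shoulder/top edge pred [[204.5, 284.8], [214.7, 283.6], [203.7, 274.3], [214.2, 273.1]]
start 206 [154, 154, 154, 154, 154, 153, 153, 153, 154, 154, 154, 155, 156, 154, 141, 120, 103, 107, 128, 145, 149, 139, 118, 96, 84, 81, 81, 82, 82, 82]
start 209 [155, 155, 154, 152, 152, 153, 153, 153, 153, 153, 154, 153, 152, 147, 132, 111, 99, 107, 128, 144, 145, 131, 109, 92, 84, 81, 80, 81, 81, 82]
start 212 [156, 155, 154, 153, 153, 154, 155, 154, 154, 155, 156, 159, 157, 147, 127, 106, 100, 116, 142, 154, 147, 127, 104, 88, 83, 81, 81, 81, 82, 82]
now 206 [52, 66, 87, 113, 137, 155, 164, 168, 170, 170, 164, 147, 122, 101, 91, 89, 93, 106, 124, 134, 127, 110, 96, 90, 88, 88, 87, 88, 89, 89]
now 209 [113, 137, 154, 164, 167, 168, 169, 169, 169, 168, 158, 138, 114, 97, 91, 89, 89, 92, 97, 99, 99, 97, 94, 91, 89, 87, 87, 88, 87, 88]
now 212 [163, 165, 163, 160, 160, 164, 170, 175, 179, 176, 161, 134, 107, 92, 87, 87, 87, 89, 93, 96, 98, 97, 92, 89, 88, 88, 87, 87, 88, 89]
```

The module is home. Its outline centre is within 1 mm of the pile's, its yaw is within 0.4°, and its top-edge height matches the home height to about 0.5 mm. The arm is clear, so I'm handing it in.

```bash
python3 -c "
from plant import robot
print(robot.close_job())"
```

```text
the job is handed in; nothing more can be done
None
```

The job is handed in (no verdict came back): I pulled the power module squarely off the rail, lowered it onto the pile while still held, and let go; the cameras put it within about 1 mm of home.

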